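# Set out the beading bench from a stack

## Robot

A 6-joint arm with a two-finger parallel gripper is mounted at the origin on the work surface. World frame = base frame: x ahead of the robot, y to its left, z up, the work surface at z = 0. Lengths are in m, angles in degrees, forces in N, time in s.
With the tool pointing down it reaches from about 0.4 to 0.825 m from the base axis. Payload 7 kg.
Tool frame: the origin (TCP) lies between the finger pads; the fingertips stand 25 mm ahead of it and the grasp point (between the pads) lies 6 mm ahead of it; z points along the fingers, y is the line along which they close (so a half turn about z gives the same grasp; the last joint's range is limited). The gripper opens to 88 mm and grips with 3 to 60 N. Pads are 19 mm wide; open, the fingers measure 130 mm over their backs; the gripper's body (78 mm by 193 mm) begins 47 mm behind the grasp point.
Start: joints at [-54.139, 20.546, 0.682, 0, -70.136, -16.507], TCP at [0.224, -0.637, 0.252] pointing down, gripper open.
Joint ranges: [-176.03, 176.03], [-82.01, 121.73], [-58.28, 71.71], [-173.87, 95.51], [-174.79, -0.11], [-173.66, 173.66]. Speed limits (degrees/s): [136.94, 136.94, 172.46, 180, 180, 180].

## Interface

Orientations are given as [roll, pitch, yaw] about the fixed x, y, z axes, in that order (R = Rz(yaw) Ry(pitch) Rx(roll)).
In Python, from plant import ctrl gives the robot as it stands.
- The arm moves only by the tool step_hand, called after ">>>" by a JSON object that holds its "api" and its "payload". Schema: {"type":"object","properties":{"moves":{"type":"array","items":{"type":"array","items":{"type":"number"},"minItems":5,"maxItems":5},"minItems":1,"maxItems":8},"only":{"type":"string"},"quiet":{"type":"boolean"},"lines":{"type":"string"}},"required":["moves"],"additionalProperties":false}. moves is a list of rows, 1 to 8 of them, each of 5 numbers: dx, dy, dz in fractions of the full range, 1 being 0.8 m, then a turn about the tool's z in fractions of the full range, 1 being 360 degrees, then the finger opening in m; each row is the pose to reach, as a shift and turn from the pose commanded when the call began, along the tool's axes at that moment; what a row does not reach only later rows make up. A row lasts 1/8 s, in which the tool goes at most 0.0625 m and 10.7 degrees, less where a joint would pass 70% of its speed; a pose out of reach is approached as far as the arm can. The fingers move at their own pace and stop on an object; the grip force is fixed at half the most. Time passes only in rows, so rows that do not move let the fingers close. The tool returns the time, the measured TCP pose, the force, the opening and the grip force at its end. only (a regular expression) keeps the lines of the reply that match it, lines (a string "A,B") keeps lines A to B, and quiet returns only ok. A shift or turn number past 1, either way, is cut back to 1. Input that does not fit is refused with a message, and nothing moves.
- ctrl.get_obs(): the state, without advancing time (a new reading comes with each control period).
- ctrl.snapshot(name): name is "scene" or "top" or "wrist"; returns a dict with "frame" (420x560x3 uint8, red, green, blue), "z_map" (420x560 float32, m along the optical axis (not along the pixel's ray), 0 where there is no reading), "fovy" (degrees; the focal length in pixels is half the picture's height over the tangent of half this angle, whatever the lens; pixels are square), "cx", "cy" (the principal point, pixels), "R" (3x3) and "t" (3): a world point X has camera coordinates R X + t; the wrist camera has in their place "T_tool_cam" (4x4, takes a point from camera to tool coordinates, whose origin is the TCP and whose axes are the flange's). Camera axes: x right, y down, z forward; pixel columns grow to the right and rows downward; lengths in m; the calibration is good to about 2 mm. A picture is of the moment at which its call begins: read the wrist's pose just before it.
- ctrl.close_job(): hands the job in; it is judged then, once.
The state is a dict: "clock": time; "joint_pos": joint angles; "qvel": joint speeds; "tau": joint torques, N m; "tool_pos": TCP position; "orientation": TCP orientation; "force": force on the tool from outside, world axes, zero at the start; "moment": the same for the moment, N m; "opening": finger opening in m; "gripper_force": force on a finger pad.
Only numpy, scipy, OpenCV 4.12 (cv2) and the standard library are available. Lean on these libraries where they do the work, as an engineer would, in place of code of your own. Each camera call takes 0.05 s, during which the arm holds its last target. There are 200 camera calls.

## Task

Set up the bench for stringing: take the stack on the bead mat apart and put the small reel on the small spindle stand, the large reel on the large spindle stand, the round bead pot in the round holder and the square findings box in the square tray (one of these two is under the reels, the other stands beside them on the mat). Everything must end upright and fully down on its place; lift things and set them down gently, without dropping or tipping them, and leave the bead cup and the glue bottle standing where they are.

Things in the scene. Friction and masses are not known exactly. Their poses are not given: they have to be found in the camera images.
- small_reel: Small full cord reel, white plastic flanges and off-white cord, standing upright on top of the large reel at the start. A ring-shaped cylinder 40 mm in diameter and 34 mm high with a 20 mm bore right through. Origin at the centre of its underside, z up along the bore. About 35 g.
- large_reel: Larger full cord reel, brown cardboard flanges and dark cord, standing upright under the small reel and on top of either the pot or the box. A ring-shaped cylinder 54 mm in diameter and 40 mm high with a 28 mm bore right through. Origin at the centre of its underside, z up along the bore. About 70 g.
- bead_pot: Round clear pot of turquoise beads with a closed aluminium lid, 42 mm high in all: body 64 mm in diameter, lid 68 mm in diameter over the top 10 mm. Stands on the bead mat (3 mm thick), either under the two reels or alone 130 mm beside the stack. Origin at the centre of its underside, z up. About 140 g.
- findings_box: Square clear box of metal findings with a closed white lid, 42 mm high in all: body 64 x 64 mm, lid 66 x 66 mm over the top 10 mm. Stands on the bead mat (3 mm thick), either under the two reels or alone 130 mm beside the stack. Origin at the centre of its underside, x and y square to its sides, z up. About 160 g.
- small_stand: Place of the small reel: fixed round wooden foot 66 mm in diameter and 14 mm high with a thin upright steel spindle 6 mm in diameter, its round tip 58 mm above the table. The reel slides over the spindle and rests on the foot. Origin at the centre of its underside (on the table), z up along the spindle.
- large_stand: Place of the large reel: fixed round wooden foot 90 mm in diameter and 14 mm high with a thick upright wooden spindle 12 mm in diameter, its round tip 66 mm above the table. The reel slides over the spindle and rests on the foot. Origin at the centre of its underside (on the table), z up along the spindle.
- pot_holder: Place of the bead pot: fixed shallow round wooden dish lined with cork, 100 mm outside and 84 mm inside diameter, rim 12 mm above the table, inner floor 5 mm above the table. Origin at the centre of its underside (on the table), z up.
- box_tray: Place of the findings box: fixed shallow square wooden tray lined with cork, 102 x 102 mm outside and 86 x 86 mm inside, rim 17 mm above the table, inner floor 8 mm above the table; the box goes in square with its walls (any quarter turn). Origin at the centre of its underside (on the table), x and y along its walls, z up.
- bead_cup: Bystander, not to be moved: small open white cup of dark red and yellow beads, 74 mm across the rim, 36 mm high, loose on the table near the robot at one side. Origin at the centre of its underside.
- glue_bottle: Bystander, not to be moved: small upright dark green glue bottle, 38 mm in diameter, 85 mm high, loose on the table near the robot at the other side. Origin at the centre of its underside.

How it is judged:
By the outcome, as a careful person would: the job done as asked, in the order asked, and still so for the second after the job is handed in, with the robot touching nothing.
It also fails if it takes over 122 s, if anything falls off the work surface, if the arm or the gripper's body presses on something with over 40 N, if the wrist force passes 120 N, or if a joint passes its speed limit or range.

## Working session

There is one attempt and no reset: what is moved stays moved. The work goes in short steps, Python scripts to look and compute and a tool call to move; the robot and the scene stay as the last step left them, time stands still between calls to the robot, and variables do not carry over. Pictures are saved under pics/ and viewed, at most 14 in all, crops included, and the job is handed in when it is done.

```bash
ls; mkdir -p pics
```

Run:
```python
from plant import ctrl
import cv2,numpy as np
o=ctrl.get_obs();print({k:np.round(v,3).tolist() for k,v in o.items()})
for n in("scene","top"):
    s=ctrl.snapshot(n);cv2.imwrite(f"pics/{n}0.png",s["frame"][:,:,::-1]);np.savez(f"{n}0.npz",**s)
    print(n,s["fovy"],s["cx"],s["cy"],s["R"].tolist(),s["t"].tolist(),(s["z_map"]>0).mean())
```

```text
pics
plant.py
{'clock': 0.0, 'joint_pos': [-54.138, 20.591, 0.633, -0.021, -70.137, -16.507], 'qvel': [-0.085, -0.076, 0.055, -0.006, 0.095, -0.072], 'tau': [0.003, -58.273, 29.305, 6.997, 0.007, -0.0], 'tool_pos': [0.224, -0.636, 0.251], 'orientation': [179.903, -0.008, -160.652], 'force': [-0.26, -0.315, 0.428], 'moment': [-0.003, -0.036, 0.047], 'gripper_force': 0.0, 'opening': 0.088}
scene 50.91650212244092 272.82961382935997 211.38522346954983 [[0.6386753704496139, 0.7694225562990361, 0.009094011177975097], [0.5606468935175536, -0.4572169285104363, -0.6903823151505254], [-0.5270377898881308, 0.4460287099971695, -0.7233875571836272]] [-0.3297095294905647, -0.2179601906773984, 1.432382370524516] 0.9959013605442177
top 45.18534804984101 282.88280801274044 212.73734861201402 [[3.539160351983126e-05, -0.9999850303177384, 0.005471552601033607], [-0.9980903631024818, -0.00037330541004405404, -0.06176963432809669], [0.061770752216484676, -0.0054589177958922225, -0.9980754352187549]] [-0.012610513568531243, 0.4920464618730748, 1.2356529579584468] 0.9960841836734694
```

View pics/top0.png

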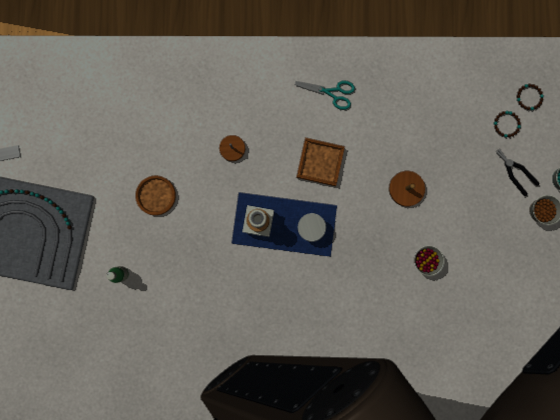

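View pics/scene0.png

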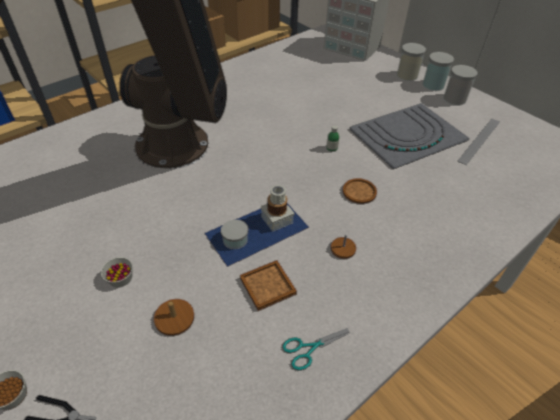

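The box is under the reels, with the stack at top pixel (258,222) and scene pixel (277,205). The pot stands at top (312,227), scene (235,234). The places in the top view are: small stand (233,148), large stand (408,188), holder (156,195) and tray (321,162). The cup is at (430,262) and the bottle at (118,274). Next I'll measure them by depth in both views.

Create h.py:
```python
import numpy as np,cv2
def cloud(s,R=None,t=None):
    z=s["z_map"].astype(float);f=210/np.tan(np.radians(float(s["fovy"])/2))
    v,u=np.mgrid[:420,:560];P=np.stack([(u-s["cx"])*z/f,(v-s["cy"])*z/f,z],-1)
    return (P-s["t"])@s["R"] if R is None else P@R.T+t
def roi(P,c,r,z0,z1):
    Q=P.reshape(-1,3);return Q[(np.hypot(Q[:,0]-c[0],Q[:,1]-c[1])<r)&(Q[:,2]>z0)&(Q[:,2]<z1)]
def fit(Q):
    if len(Q)<6:return len(Q),
    m=(Q[:,:2]*1000).astype(np.float32);c,r=cv2.minEnclosingCircle(m);b=cv2.minAreaRect(m)
    return len(Q),"z",np.round(np.percentile(Q[:,2],[5,50,95])*1000,1),"mean",np.round(m.mean(0),1),"circ",np.round(c,1),round(2*r,1),"rect",np.round(b[0],1),np.round(b[1],1),round(b[2],1)
```

Run:
```python
from h import *
T=dict(np.load("top0.npz"));S=dict(np.load("scene0.npz"));PT,PS=cloud(T),cloud(S)
px={"stack":(258,222),"pot":(312,227),"sst":(233,148),"lst":(408,188),"hold":(156,195),"tray":(321,162),"cup":(430,262),"bot":(118,274)}
bands={"stack":[(.1,.14,.05),(.07,.095,.05),(.035,.055,.06)],"pot":[(.035,.055,.06)],"sst":[(.008,.019,.06),(.03,.09,.06)],"lst":[(.008,.019,.07),(.03,.09,.06)],"hold":[(.009,.02,.08),(.002,.009,.045)],"tray":[(.0135,.025,.09),(.004,.0125,.055)],"cup":[(.02,.06,.07)],"bot":[(.02,.12,.05)]}
for P in(PT,PS):print("table z",np.median(roi(P,(.45,-.0),.03,-.05,.05)[:,2]))
for k,(u,v) in px.items():
    c=PT[v,u];print(k,np.round(c,3))
    for a,b,r in bands[k]:
        for n,P in(("T",PT),("S",PS)):print("  ",n,a,b,*fit(roi(P,c,r,a,b)))
```

```text
table z 0.0026401791985187955
table z 0.004261807891164388
stack [0.464 0.044 0.121]
   T 0.1 0.14 192 z [114.4 118.  121.3] mean [474.7  48. ] circ [475.  48.] 39.9 rect [474.7  47.9] [38.2 37.7] 27.4
   S 0.1 0.14 208 z [102.5 117.  121.1] mean [479.5  43.5] circ [477.9  46.6] 42.5 rect [477.   45.5] [38.3 40. ] 35.0
   T 0.07 0.095 169 z [80.3 84.3 88.3] mean [465.7  46.8] circ [472.1  48.4] 53.4 rect [473.1  48.4] [51.7 51.5] 89.9
   S 0.07 0.095 187 z [71.4 84.7 93.1] mean [484.5  36.2] circ [474.5  46.1] 56.2 rect [477.4  43.2] [50.2 45.5] 46.3
   T 0.035 0.055 376 z [39.9 44.1 48.8] mean [470.4  48.8] circ [471.6  49.1] 90.6 rect [472.1  49.5] [66.  66.1] 79.7
   S 0.035 0.055 278 z [37.7 45.2 51.3] mean [486.3  36.2] circ [473.8  46.4] 91.8 rect [474.   46.9] [66.7 68.5] 79.4
pot [ 0.456 -0.082  0.049]
   T 0.035 0.055 619 z [40.5 44.4 48.3] mean [456.7 -80.1] circ [457.1 -80.1] 68.3 rect [457.1 -79.3] [65.5 65.6] 0.1
   S 0.035 0.055 482 z [39.5 45.  47.8] mean [461.4 -83.8] circ [459.2 -81.8] 70.4 rect [459.7 -82.1] [66.3 66.6] 51.7
sst [0.654 0.112 0.016]
   T 0.008 0.019 
[... 1836 characters left out ...]
 rect [ 617.6 -110.2] [102.   97.6] 79.1
   S 0.004 0.0125 1064 z [ 5.9  8.8 11.5] mean [ 621.1 -106.5] circ [ 620.6 -108.3] 109.7 rect [ 624.9 -113. ] [101.9  97.9] 76.9
cup [ 0.371 -0.374  0.02 ]
   T 0.02 0.06 540 z [20.6 24.8 35.8] mean [ 376.1 -369.7] circ [ 376.3 -365.6] 74.1 rect [ 376.2 -365.6] [72.6 71.5] 71.9
   S 0.02 0.06 610 z [20.8 25.1 36.8] mean [ 373.5 -366.2] circ [ 377.8 -366.5] 75.9 rect [ 377.6 -366.2] [71.6 72.7] 44.9
bot [0.344 0.379 0.059]
   T 0.02 0.12 263 z [25.8 56.3 86. ] mean [343.3 382.6] circ [342.1 388.2] 38.8 rect [342.5 386.6] [38.3 34.1] 5.7
   S 0.02 0.12 212 z [23.9 51.7 86.1] mean [350.5 379.9] circ [344.7 385.2] 41.3 rect [348.1 382.8] [38.1 29.5] 39.9
```

Both views agree to within 2–3 mm, and the sizes and heights match the text. I'll write a delta helper and hover above the stack.

Create go.py:
```python
import sys,numpy as np
from plant import ctrl
from scipy.spatial.transform import Rotation as Ro
x,y,z,yaw=map(float,sys.argv[1:5]);o=ctrl.get_obs()
R=Ro.from_euler("xyz",o["orientation"],degrees=True)
d=R.inv().apply(np.array([x,y,z])-o["tool_pos"]);a=R.as_matrix()
t=Ro.from_euler("z",yaw,degrees=True).as_matrix()[:,0];l=a.T@t
print("clock",round(o["clock"],2),"pos",np.round(o["tool_pos"],4),"yaw",round(o["orientation"][2],2),"delta",np.round(d,4),"turn",round(np.degrees(np.arctan2(l[1],l[0])),2),"dist",round(np.linalg.norm(d),3))
```

```bash
python3 go.py .476 .047 .25 -100.5
```

```text
clock 0.1 pos [ 0.2235 -0.6365  0.2507] yaw -160.65 delta [-0.4646  0.5613  0.0015] turn -60.15 dist 0.729
```

Units first: shifts go in shares of 0.8 m and turns go in shares of 360 degrees. So 0.561 m / 0.8 = 0.7013, -0.465 m / 0.8 = -0.5813, -60 degrees / 360 = -0.1667.

>>> {"api": "step_hand", "payload": {"moves": [[-0.5813,0.7013,0,-0.1667,0.088],[-0.5813,0.7013,0,-0.1667,0.088],[-0.5813,0.7013,0,-0.1667,0.088],[-0.5813,0.7013,0,-0.1667,0.088],[-0.5813,0.7013,0,-0.1667,0.088],[-0.5813,0.7013,0,-0.1667,0.088],[-0.5813,0.7013,0,-0.1667,0.088],[-0.5813,0.7013,0,-0.1667,0.088]]}}

```text
clock: 1.1
tool_pos: [0.3973, -0.166, 0.2517]
orientation: [-180.0, 0.0, -100.6]
force: [1.1, -0.5, -0.1]
opening: 0.0874
gripper_force: 0.0
```

```bash
python3 go.py .476 .047 .25 -100.5
```

```text
clock 1.1 pos [ 0.3973 -0.166   0.2517] yaw -100.65 delta [-0.2238 -0.038   0.0017] turn -0.15 dist 0.227
```

>>> {"api": "step_hand", "payload": {"moves": [[-0.28,-0.0475,0,0,0.088],[-0.28,-0.0475,0,0,0.088],[-0.28,-0.0475,0,0,0.088],[-0.28,-0.0475,0,0,0.088],[-0.28,-0.0475,0,0,0.088],[-0.28,-0.0475,0,0,0.088]]}}

```text
clock: 1.85
tool_pos: [0.4754, 0.0451, 0.2511]
orientation: [179.9, -0.0, -100.6]
force: [-0.1, -0.0, -0.8]
opening: 0.0877
gripper_force: 0.0
```

Run:
```python
from h import *
from plant import ctrl
from scipy.spatial.transform import Rotation as Ro
o=ctrl.get_obs();s=ctrl.snapshot("wrist")
R=Ro.from_euler("xyz",o["orientation"],degrees=True).as_matrix();M=s["T_tool_cam"]
P=cloud(s,R@M[:3,:3],R@M[:3,3]+o["tool_pos"])
cv2.imwrite("pics/w1.png",s["frame"][:,:,::-1]);print(o["tool_pos"],M.tolist())
for a,b,r in[(.1,.14,.05),(.07,.095,.05),(.035,.055,.06)]:print(fit(roi(P,(.474,.047),r,a,b)))
print(fit(roi(P,(.458,-.081),.06,.035,.055)))
```

```text
[0.47543004 0.04514315 0.25113711] [[0.0011448470764593014, -0.9548580005479316, -0.29706041155761087, 0.08120904880462215], [0.9999989157188504, 0.0013683107428845444, -0.0005443223622696902, 0.0009839563117428063], [0.000926221514910308, -0.2970594662947412, 0.9548585317199549, -0.13337130096452898], [0.0, 0.0, 0.0, 1.0]]
(1294, 'z', array([104.8, 119.1, 120.3]), 'mean', array([473.6,  45. ], dtype=float32), 'circ', array([473.8,  46.3]), 39.9, 'rect', array([473.7,  46.2]), array([38.7, 38.8]), 5.2)
(864, 'z', array([74. , 85.1, 91.8]), 'mean', array([465.8,  36.3], dtype=float32), 'circ', array([470.9,  46.6]), 53.9, 'rect', array([468.4,  40.9]), array([40.9, 53. ]), 64.8)
(1161, 'z', array([43.5, 45.1, 48.4]), 'mean', array([468.1,  34.2], dtype=float32), 'circ', array([470.7,  47.4]), 91.9, 'rect', array([470.9,  47.6]), array([66.1, 66. ]), 79.9)
(3802, 'z', array([43.8, 45.1, 46.4]), 'mean', array([455.9, -82.5], dtype=float32), 'circ', array([456., -82.]), 68.9, 'rect', array([456. , -81.8]), array([67.6, 67.5]), 22.8)
```

View pics/w1.png

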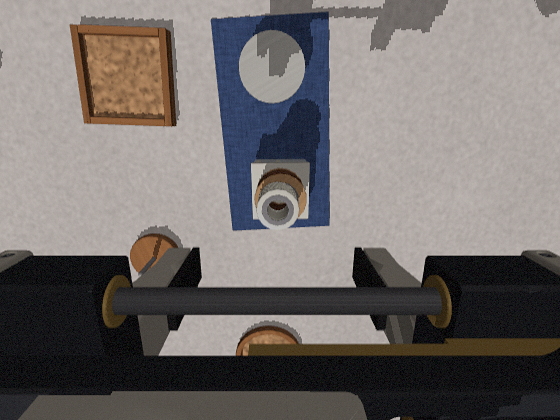

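```bash
python3 go.py .476 .047 .115 -100.5
```

```text
clock 1.9 pos [0.4754 0.0447 0.2513] yaw -100.66 delta [-0.0024 -0.0002  0.1363] turn -0.16 dist 0.136
```

The wrist picture shows the stack at (278,208), centred between the fingers, with the pot at (272,66) and the tray at (125,75). All three views agree on heights: 119, 85 and 45 mm. I'll grasp the small reel.

To row units: 0.136 m / 0.8 = 0.17, -0.002 m / 0.8 = -0.0025.

>>> {"api": "step_hand", "payload": {"moves": [[-0.0025,0,0.0625,0,0.088],[-0.0025,0,0.125,0,0.088],[-0.0025,0,0.15,0,0.088],[-0.0025,0,0.1625,0,0.088],[-0.0025,0,0.17,0,0.088],[-0.0025,0,0.17,0,0.06],[-0.0025,0,0.17,0,0.03],[-0.0025,0,0.17,0,0.03]]}}

```text
clock: 2.9
tool_pos: [0.4765, 0.0474, 0.1162]
orientation: [-179.9, 0.0, -100.6]
force: [0.2, -0.9, 0.8]
opening: 0.063
gripper_force: 0.0
```

>>> {"api": "step_hand", "payload": {"moves": [[0,0,0,0,0.03],[0,0,0,0,0.03],[0,0,0,0,0.03]]}}

```text
clock: 3.28
tool_pos: [0.4762, 0.0472, 0.1157]
orientation: [-180.0, 0.0, -100.6]
force: [-0.5, -0.1, 1.8]
opening: 0.0388
gripper_force: 30.0
```

```bash
python3 go.py .6575 .115 .2 -100.5
```

```text
clock 3.27 pos [0.4762 0.0472 0.1157] yaw -100.64 delta [-0.1001 -0.1656 -0.0843] turn -0.14 dist 0.211
```

To row units: -0.166 m / 0.8 = -0.2075, -0.135 m / 0.8 = -0.1688.

>>> {"api": "step_hand", "payload": {"moves": [[0,0,-0.0125,0,0.03],[0,0,-0.0375,0,0.03],[0,0,-0.075,0,0.03],[0,0,-0.1063,0,0.03],[-0.0313,-0.0563,-0.1063,0,0.03],[-0.0625,-0.1125,-0.1063,0,0.03],[-0.1,-0.1688,-0.1063,0,0.03],[-0.125,-0.2075,-0.1063,0,0.03]]}}

```text
clock: 4.28
tool_pos: [0.6598, 0.1155, 0.2007]
orientation: [-180.0, -0.0, -100.6]
force: [-0.2, -0.7, -0.2]
opening: 0.039
gripper_force: 30.0
```

>>> {"api": "step_hand", "payload": {"moves": [[0,0,0,0,0.03],[0,0,0,0,0.03]]}}

```text
clock: 4.53
tool_pos: [0.6574, 0.1146, 0.2004]
orientation: [180.0, -0.0, -100.7]
force: [-0.5, -0.5, 0.1]
opening: 0.0391
gripper_force: 30.0
```

Run:
```python
from h import *
from plant import ctrl
from scipy.spatial.transform import Rotation as Ro
o=ctrl.get_obs()
for n in("top","scene"):
    s=ctrl.snapshot(n);P=cloud(s);c=o["tool_pos"]
    cv2.imwrite(f"pics/{n}2.png",cv2.resize(s["frame"][90:270,170:410,::-1],None,fx=3,fy=3))
    print(n,fit(roi(P,(.473,.047),.06,.07,.1)),fit(roi(P,(.473,.047),.06,.035,.055)))
```

```bash
python3 go.py .6575 .115 .2 -100.5
```

```text
top (305, 'z', array([80.5, 84.5, 87.9]), 'mean', array([472.1,  48.2], dtype=float32), 'circ', array([472.2,  48.5]), 53.8, 'rect', array([472.1,  48.5]), array([51.8, 51.3]), 45.0) (426, 'z', array([40.2, 44.3, 48.1]), 'mean', array([470.2,  48.7], dtype=float32), 'circ', array([471.6,  49.2]), 91.0, 'rect', array([472. ,  49.4]), array([65.9, 66. ]), 79.7)
scene (283, 'z', array([72.4, 84.7, 87.6]), 'mean', array([476.6,  44.1], dtype=float32), 'circ', array([473.9,  46.2]), 56.0, 'rect', array([474.7,  45.9]), array([49.4, 53.1]), 50.5) (284, 'z', array([36.3, 44.9, 52.2]), 'mean', array([486.7,  36.3], dtype=float32), 'circ', array([473.9,  46.2]), 91.9, 'rect', array([474.5,  47.9]), array([67. , 70.4]), 79.8)
clock 4.62 pos [0.6572 0.1145 0.2011] yaw -100.65 delta [-0.0006 -0.0002  0.0011] turn -0.15 dist 0.001
```

View pics/scene2.png

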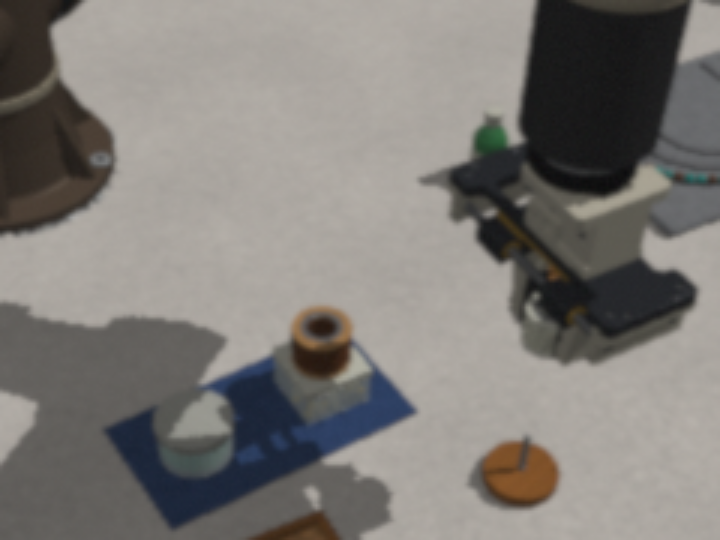

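The crop shows the small reel upright in the fingers at (545,325), and the large reel undisturbed on the box at (320,340). I'll lower the small reel over its spindle.

To row units: 0.153 m / 0.8 = 0.1913, 0.152 m / 0.8 = 0.19.

>>> {"api": "step_hand", "payload": {"moves": [[0,0,0.0625,0,0.03],[0,0,0.1,0,0.03],[0,0,0.125,0,0.03],[0,0,0.15,0,0.03],[0,0,0.1688,0,0.03],[0,0,0.1813,0,0.03],[0,0,0.19,0,0.03],[0,0,0.1913,0,0.03]]}}

```text
clock: 5.62
tool_pos: [0.6578, 0.1148, 0.0474]
orientation: [180.0, -0.0, -100.6]
force: [0.3, 0.3, -0.9]
opening: 0.0388
gripper_force: 30.0
```

To row units: 0.002 m / 0.8 = 0.0025, 0.001 m / 0.8 = 0.0013.

>>> {"api": "step_hand", "payload": {"moves": [[0,0,0.0013,0,0.03],[0,0,0.0025,0,0.03],[0,0,0.0025,0,0.03]]}}

```text
clock: 6.0
tool_pos: [0.658, 0.1149, 0.0458]
orientation: [-180.0, 0.0, -100.6]
force: [-0.7, -0.0, -0.3]
opening: 0.039
gripper_force: 30.0
```

To row units: 0.0015 m / 0.8 = 0.0019, 0.001 m / 0.8 = 0.0013.

>>> {"api": "step_hand", "payload": {"moves": [[0,0,0.0006,0,0.03],[0,0,0.0013,0,0.03],[0,0,0.0019,0,0.03],[0,0,0.0019,0,0.03]]}}

```text
clock: 6.5
tool_pos: [0.6579, 0.1148, 0.0447]
orientation: [-180.0, 0.0, -100.6]
force: [-2.6, 0.9, 5.2]
opening: 0.0389
gripper_force: 30.0
```

Contact at the expected height (5 N up). Release, rise and go to the large reel.

To row units: -0.155 m / 0.8 = -0.1938, -0.11 m / 0.8 = -0.1375.

>>> {"api": "step_hand", "payload": {"moves": [[0,0,0,0,0.06],[0,0,0,0,0.088],[0,0,0,0,0.088],[0,0,0,0,0.088],[0,0,-0.025,0,0.088],[0,0,-0.075,0,0.088],[0,0,-0.1375,0,0.088],[0,0,-0.1938,0,0.088]]}}

```text
clock: 7.5
tool_pos: [0.6579, 0.1148, 0.2008]
orientation: [-180.0, 0.0, -100.6]
force: [0.9, 0.3, -0.3]
opening: 0.0874
gripper_force: 0.0
```

```bash
python3 go.py .4725 .0475 .17 -100.5
```

```text
clock 7.5 pos [0.6579 0.1148 0.2008] yaw -100.64 delta [0.1004 0.1698 0.0307] turn -0.14 dist 0.2
```

To row units: 0.17 m / 0.8 = 0.2125, 0.15 m / 0.8 = 0.1875.

>>> {"api": "step_hand", "payload": {"moves": [[0.0375,0.0625,0,0,0.088],[0.075,0.125,0.0125,0,0.088],[0.1125,0.1875,0.025,0,0.088],[0.125,0.2125,0.0375,0,0.088],[0.125,0.2125,0.0375,0,0.088],[0.125,0.2125,0.0375,0,0.088]]}}

```text
clock: 8.25
tool_pos: [0.4732, 0.0483, 0.1697]
orientation: [-179.9, 0.0, -100.6]
force: [0.1, -0.3, -0.4]
opening: 0.0874
gripper_force: 0.0
```

Run:
```python
from h import *
from plant import ctrl
for n in("top","scene"):
    s=ctrl.snapshot(n);P=cloud(s)
    print(n,fit(roi(P,(.6575,.115),.03,.035,.055)))
```

```bash
python3 go.py .4725 .0475 .078 -100.5
```

```text
top (172, 'z', array([38.8, 46.9, 51.7]), 'mean', array([656.6, 114.8], dtype=float32), 'circ', array([657.6, 115.2]), 39.7, 'rect', array([656.9, 115.2]), array([37.5, 37.1]), 2.3)
scene (181, 'z', array([37.3, 47.9, 50.8]), 'mean', array([661.8, 110.8], dtype=float32), 'circ', array([660.8, 113.3]), 41.9, 'rect', array([660.4, 112. ]), array([37.4, 39.7]), 47.9)
clock 8.35 pos [0.4733 0.0483 0.1693] yaw -100.64 delta [0.001  0.0007 0.0913] turn -0.14 dist 0.091
```

The small reel is seated, with its top at about 48 mm, concentric with the spindle. Now I'll grasp the large reel.

To row units: 0.091 m / 0.8 = 0.1138, 0.085 m / 0.8 = 0.1063.

>>> {"api": "step_hand", "payload": {"moves": [[0.0013,0.0013,0.05,0,0.088],[0.0013,0.0013,0.0875,0,0.088],[0.0013,0.0013,0.1063,0,0.088],[0.0013,0.0013,0.1138,0,0.088],[0.0013,0.0013,0.1138,0,0.088],[0.0013,0.0013,0.1138,0,0.045],[0.0013,0.0013,0.1138,0,0.045],[0.0013,0.0013,0.1138,0,0.045]]}}

```text
clock: 9.35
tool_pos: [0.4714, 0.0472, 0.0785]
orientation: [-180.0, 0.0, -100.6]
force: [-0.7, -0.0, 0.3]
opening: 0.0631
gripper_force: 0.0
```

>>> {"api": "step_hand", "payload": {"moves": [[0,0,0,0,0.045],[0,0,0,0,0.045]]}}

```text
clock: 9.6
tool_pos: [0.4712, 0.0472, 0.0783]
orientation: [-180.0, 0.0, -100.6]
force: [-0.4, 0.8, 3.3]
opening: 0.0542
gripper_force: 30.0
```

```bash
python3 go.py .556 -.322 .2 -100.5
```

```text
clock 9.6 pos [0.4712 0.0472 0.0783] yaw -100.64 delta [ 0.3472 -0.1515 -0.1217] turn -0.14 dist 0.398
```

To row units: 0.18 m / 0.8 = 0.225, -0.12 m / 0.8 = -0.15.

>>> {"api": "step_hand", "payload": {"moves": [[0,0,-0.0125,0,0.045],[0,0,-0.0375,0,0.045],[0,0,-0.0875,0,0.045],[0,0,-0.1313,0,0.045],[0.0375,-0.0163,-0.15,0,0.045],[0.1,-0.0438,-0.1525,0,0.045],[0.1625,-0.0713,-0.1525,0,0.045],[0.225,-0.0988,-0.1525,0,0.045]]}}

```text
clock: 10.6
tool_pos: [0.5157, -0.1459, 0.2009]
orientation: [-179.9, 0.0, -100.6]
force: [0.5, 0.0, -0.7]
opening: 0.054
gripper_force: 30.0
```

```bash
python3 go.py .556 -.322 .2 -100.5
```

```text
clock 10.6 pos [ 0.5157 -0.1459  0.2009] yaw -100.62 delta [ 0.1656 -0.072   0.0009] turn -0.12 dist 0.181
```

To row units: 0.166 m / 0.8 = 0.2075, 0.16 m / 0.8 = 0.2.

>>> {"api": "step_hand", "payload": {"moves": [[0.0625,-0.0275,0,0,0.045],[0.125,-0.055,0,0,0.045],[0.175,-0.0763,0,0,0.045],[0.2,-0.0875,0,0,0.045],[0.2075,-0.09,0,0,0.045],[0.2075,-0.09,0,0,0.045],[0.2075,-0.09,0,0,0.045]]}}

```text
clock: 11.48
tool_pos: [0.5556, -0.3197, 0.2004]
orientation: [-180.0, 0.0, -100.6]
force: [0.2, -0.0, -1.1]
opening: 0.0541
gripper_force: 30.0
```

Run:
```python
from h import *
from plant import ctrl
s=ctrl.snapshot("scene")
cv2.imwrite("pics/scene3.png",cv2.resize(s["frame"][170:370,60:330,::-1],None,fx=2.9,fy=2.9))
P=cloud(s);print(fit(roi(P,(.556,-.322),.028,.10,.205)),fit(roi(P,(.4725,.048),.06,.035,.055)))
```

```bash
python3 go.py .556 -.322 .0473 -100.5
```

```text
(0,) (519, 'z', array([39.4, 45. , 47.6]), 'mean', array([476.5,  45.4], dtype=float32), 'circ', array([473.9,  47. ]), 91.5, 'rect', array([473.3,  47.4]), array([67.5, 70.2]), 79.6)
clock 11.53 pos [ 0.5557 -0.3197  0.2005] yaw -100.58 delta [ 0.0022 -0.0007  0.1532] turn -0.08 dist 0.153
```

View pics/scene3.png

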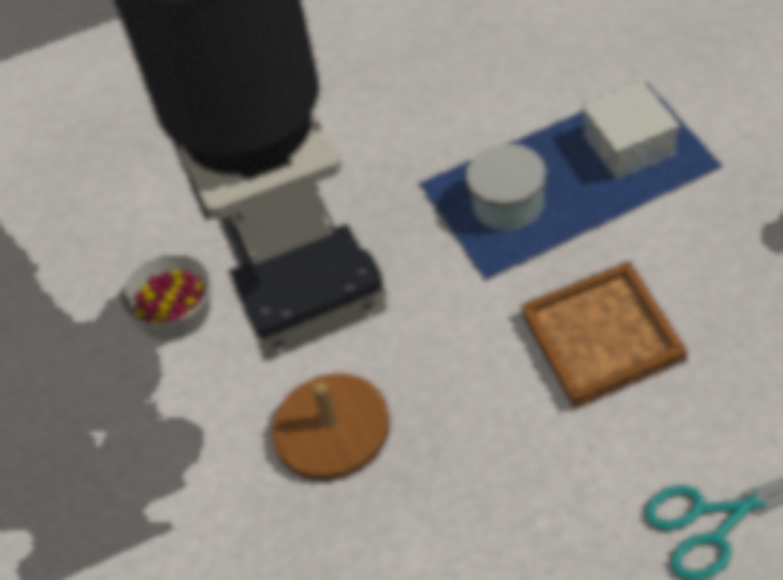

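The reel is hidden behind the gripper, but the opening of 54 mm shows it is still held. The spindle is at (325,400), the cup at (168,295) is clear of the gripper, and box and pot are undisturbed. I'll lower it.

To row units: 0.15 m / 0.8 = 0.1875, 0.149 m / 0.8 = 0.1863.

>>> {"api": "step_hand", "payload": {"moves": [[0.0025,-0.0013,0.05,0,0.045],[0.0025,-0.0013,0.0875,0,0.045],[0.0025,-0.0013,0.1188,0,0.045],[0.0025,-0.0013,0.1438,0,0.045],[0.0025,-0.0013,0.1625,0,0.045],[0.0025,-0.0013,0.1775,0,0.045],[0.0025,-0.0013,0.1863,0,0.045],[0.0025,-0.0013,0.1875,0,0.045]]}}

```text
clock: 12.52
tool_pos: [0.5562, -0.3229, 0.0499]
orientation: [180.0, -0.0, -100.6]
force: [1.0, -0.9, -0.4]
opening: 0.0545
gripper_force: 30.0
```

>>> {"api": "step_hand", "payload": {"moves": [[0,0,0.0013,0,0.045],[0,0,0.0025,0,0.045],[0,0,0.0031,0,0.045],[0,0,0.0038,0,0.045],[0,0,0.0038,0,0.045]]}}

```text
clock: 13.15
tool_pos: [0.5563, -0.3231, 0.0474]
orientation: [-180.0, -0.0, -100.6]
force: [-1.2, 1.8, 3.0]
opening: 0.0543
gripper_force: 30.0
```

>>> {"api": "step_hand", "payload": {"moves": [[0,0,0.0006,0,0.045],[0,0,0.0006,0,0.07],[0,0,0.0006,0,0.088],[0,0,0.0006,0,0.088],[0,0,-0.0125,0,0.088],[0,0,-0.0625,0,0.088],[0,0,-0.1125,0,0.088],[0,0,-0.15,0,0.088]]}}

```text
clock: 14.15
tool_pos: [0.5567, -0.3232, 0.1698]
orientation: [-179.9, -0.0, -100.6]
force: [0.0, 0.3, -0.3]
opening: 0.0875
gripper_force: 0.0
```

```bash
python3 go.py .4575 -.0813 .14 -100.5
```

```text
clock 14.15 pos [ 0.5567 -0.3232  0.1698] yaw -100.63 delta [-0.2194  0.1422  0.0294] turn -0.13 dist 0.263
```

To row units: -0.219 m / 0.8 = -0.2738, -0.21 m / 0.8 = -0.2625.

>>> {"api": "step_hand", "payload": {"moves": [[-0.05,0.0325,0,0,0.088],[-0.1125,0.0725,0.0125,0,0.088],[-0.175,0.1138,0.025,0,0.088],[-0.225,0.1463,0.0375,0,0.088],[-0.2625,0.17,0.0375,0,0.088],[-0.2738,0.1775,0.0375,0,0.088],[-0.2738,0.1775,0.0375,0,0.088],[-0.2738,0.1775,0.0375,0,0.088]]}}

```text
clock: 15.15
tool_pos: [0.4577, -0.082, 0.1373]
orientation: [-180.0, 0.0, -100.7]
force: [0.3, 0.3, 0.2]
opening: 0.0875
gripper_force: 0.0
```

Run:
```python
from h import *
from plant import ctrl
for n in("top","scene"):
    s=ctrl.snapshot(n);P=cloud(s)
    print(n,fit(roi(P,(.556,-.322),.033,.045,.06)),fit(roi(P,(.4575,-.0813),.05,.035,.055)))
```

```bash
python3 go.py .4575 -.0813 .044 -100.5
```

```text
top (309, 'z', array([47.8, 53.2, 57.6]), 'mean', array([ 555.5, -320.4], dtype=float32), 'circ', array([ 555.6, -320.8]), 54.4, 'rect', array([ 556. , -320.8]), array([51.6, 51.8]), 57.1) (0,)
scene (395, 'z', array([46.8, 53.8, 56.7]), 'mean', array([ 559.9, -323.8], dtype=float32), 'circ', array([ 557.7, -324. ]), 57.6, 'rect', array([ 557.8, -323.4]), array([53.4, 52.3]), 35.5) (424, 'z', array([39.3, 44.9, 47.9]), 'mean', array([462.8, -87.1], dtype=float32), 'circ', array([460. , -83.3]), 71.0, 'rect', array([460. , -85.9]), array([67.7, 60.8]), 19.6)
clock 15.25 pos [ 0.4574 -0.0822  0.137 ] yaw -100.71 delta [-0.0009  0.0001  0.093 ] turn -0.21 dist 0.093
```

The large reel is seated, with its top at about 53.5 mm and centred. Next is the pot.

To row units: 0.093 m / 0.8 = 0.1163, 0.09 m / 0.8 = 0.1125.

>>> {"api": "step_hand", "payload": {"moves": [[-0.0013,0,0.05,0,0.088],[-0.0013,0,0.075,0,0.088],[-0.0013,0,0.0938,0,0.088],[-0.0013,0,0.1063,0,0.088],[-0.0013,0,0.1125,0,0.088],[-0.0013,0,0.1163,0,0.088],[-0.0013,0,0.1163,0,0.088],[-0.0013,0,0.1163,0,0.06]]}}

```text
clock: 16.25
tool_pos: [0.4576, -0.0804, 0.0444]
orientation: [-180.0, 0.0, -100.6]
force: [0.0, -0.6, 0.3]
opening: 0.0821
gripper_force: 0.0
```

>>> {"api": "step_hand", "payload": {"moves": [[0,0,0,0,0.06],[0,0,0,0,0.06],[0,0,0,0,0.06]]}}

```text
clock: 16.62
tool_pos: [0.4575, -0.0804, 0.0443]
orientation: [-180.0, 0.0, -100.6]
force: [-1.5, -0.3, 3.7]
opening: 0.0664
gripper_force: 30.0
```

```bash
python3 go.py .539 .3065 .15 -100.5
```

```text
clock 16.62 pos [ 0.4575 -0.0804  0.0443] yaw -100.64 delta [-0.3954 -0.0088 -0.1057] turn -0.14 dist 0.409
```

To row units: -0.16 m / 0.8 = -0.2, -0.106 m / 0.8 = -0.1325.

>>> {"api": "step_hand", "payload": {"moves": [[0,0,-0.0125,0,0.06],[0,0,-0.0375,0,0.06],[0,0,-0.075,0,0.06],[0,0,-0.1125,0,0.06],[-0.025,0,-0.1325,0,0.06],[-0.075,-0.0013,-0.1325,0,0.06],[-0.1375,-0.0025,-0.1325,0,0.06],[-0.2,-0.0038,-0.1325,0,0.06]]}}

```text
clock: 17.62
tool_pos: [0.4898, 0.0775, 0.1508]
orientation: [-180.0, 0.0, -100.7]
force: [1.0, -0.4, -1.0]
opening: 0.0663
gripper_force: 30.0
```

```bash
python3 go.py .539 .3065 .15 -100.5
```

```text
clock 17.62 pos [0.4898 0.0775 0.1508] yaw -100.68 delta [-0.2341 -0.0059  0.001 ] turn -0.18 dist 0.234
```

To row units: -0.234 m / 0.8 = -0.2925, -0.22 m / 0.8 = -0.275.

>>> {"api": "step_hand", "payload": {"moves": [[-0.0625,-0.0013,0,0,0.06],[-0.125,-0.0025,0,0,0.06],[-0.1875,-0.005,0,0,0.06],[-0.2375,-0.0063,0,0,0.06],[-0.275,-0.0075,0,0,0.06],[-0.2925,-0.0075,0,0,0.06],[-0.2925,-0.0075,0,0,0.06],[-0.2925,-0.0075,0,0,0.06]]}}

```text
clock: 18.62
tool_pos: [0.5386, 0.304, 0.1501]
orientation: [180.0, -0.0, -100.7]
force: [-0.3, -0.2, -1.1]
opening: 0.0666
gripper_force: 30.0
```

Run:
```python
from h import *
from plant import ctrl
s=ctrl.snapshot("scene")
cv2.imwrite("pics/scene4.png",cv2.resize(s["frame"][80:280,220:490,::-1],None,fx=2.9,fy=2.9))
```

```bash
python3 go.py .539 .3065 .0463 -100.5
```

```text
clock 18.68 pos [0.5387 0.304  0.1502] yaw -100.69 delta [-0.0026  0.0002  0.1039] turn -0.19 dist 0.104
```

View pics/scene4.png

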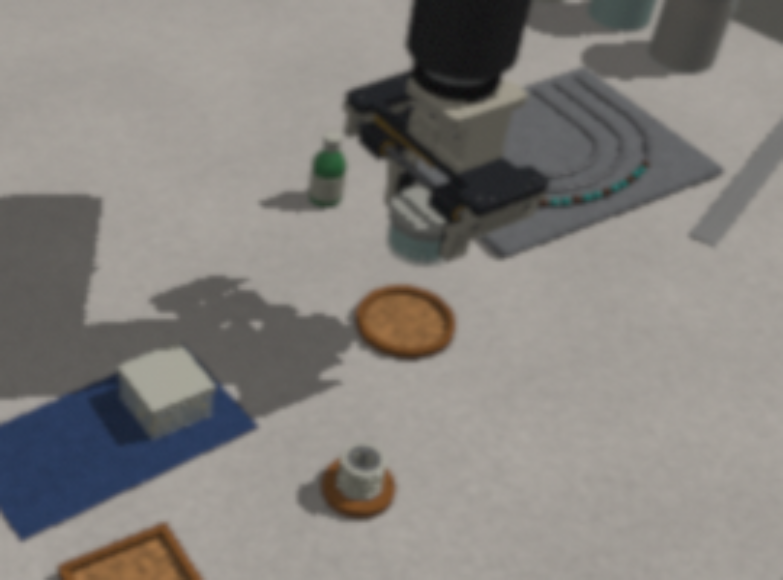

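The pot hangs upright at (418,225) and the empty holder is at (405,322). The small reel sits on its stand at (360,480), and the bottle at (328,170) is clear. I'll lower the pot.

To row units: 0.101 m / 0.8 = 0.1263, 0.1 m / 0.8 = 0.125.

>>> {"api": "step_hand", "payload": {"moves": [[-0.0031,0,0.05,0,0.06],[-0.0031,0,0.075,0,0.06],[-0.0031,0,0.0938,0,0.06],[-0.0031,0,0.1088,0,0.06],[-0.0031,0,0.1188,0,0.06],[-0.0031,0,0.125,0,0.06],[-0.0031,0,0.1263,0,0.06]]}}

```text
clock: 19.55
tool_pos: [0.5395, 0.3075, 0.049]
orientation: [-180.0, -0.0, -100.6]
force: [-0.8, 0.7, -1.4]
opening: 0.0663
gripper_force: 30.0
```

To row units: 0.003 m / 0.8 = 0.0038, 0.0025 m / 0.8 = 0.0031.

>>> {"api": "step_hand", "payload": {"moves": [[0,0,0.0013,0,0.06],[0,0,0.0025,0,0.06],[0,0,0.0031,0,0.06],[0,0,0.0038,0,0.06],[0,0,0.0038,0,0.06]]}}

```text
clock: 20.18
tool_pos: [0.5395, 0.3076, 0.0464]
orientation: [-180.0, 0.0, -100.6]
force: [-1.2, 0.5, 2.0]
opening: 0.0667
gripper_force: 30.0
```

To row units: -0.1 m / 0.8 = -0.125, -0.06 m / 0.8 = -0.075.

>>> {"api": "step_hand", "payload": {"moves": [[0,0,0.0006,0,0.06],[0,0,0.0006,0,0.08],[0,0,0.0006,0,0.088],[0,0,0.0006,0,0.088],[0,0,0.0006,0,0.088],[0,0,-0.0375,0,0.088],[0,0,-0.075,0,0.088],[0,0,-0.125,0,0.088]]}}

```text
clock: 21.18
tool_pos: [0.5389, 0.3071, 0.1462]
orientation: [179.9, -0.1, -100.7]
force: [0.7, -0.2, -0.3]
opening: 0.0876
gripper_force: 0.0
```

```bash
python3 go.py .4725 .048 .13 -100.2
```

```text
clock 21.18 pos [0.5389 0.3071 0.1462] yaw -100.65 delta [0.2669 0.0174 0.0166] turn -0.45 dist 0.268
```

To row units: 0.267 m / 0.8 = 0.3338, 0.24 m / 0.8 = 0.3, -0.4 degrees / 360 = -0.0011.

>>> {"api": "step_hand", "payload": {"moves": [[0.0625,0.0038,0,0,0.088],[0.125,0.0075,0,0,0.088],[0.1875,0.0113,0.0125,0,0.088],[0.25,0.0163,0.0188,-0.0011,0.088],[0.3,0.02,0.02,-0.0011,0.088],[0.3338,0.0213,0.02,-0.0011,0.088],[0.3338,0.0213,0.02,-0.0011,0.088],[0.3338,0.0213,0.02,-0.0011,0.088]]}}

```text
clock: 22.18
tool_pos: [0.4738, 0.0485, 0.1303]
orientation: [-180.0, 0.0, -100.3]
force: [0.7, 0.5, -0.2]
opening: 0.0876
gripper_force: 0.0
```

Run:
```python
from h import *
from plant import ctrl
for n in("top","scene"):
    s=ctrl.snapshot(n);P=cloud(s)
    print(n,fit(roi(P,(.539,.3065),.045,.035,.06)),fit(roi(P,(.4725,.048),.06,.035,.055)))
```

```bash
python3 go.py .4725 .048 .044 -100.2
```

```text
top (641, 'z', array([41.9, 46. , 50.1]), 'mean', array([538.8, 306.5], dtype=float32), 'circ', array([539.1, 306.9]), 69.5, 'rect', array([539.4, 307.1]), array([67.3, 66.7]), 44.9) (13, 'z', array([41.1, 43.7, 47. ]), 'mean', array([441.4,  23.8], dtype=float32), 'circ', array([441.3,  22.4]), 14.7, 'rect', array([441.7,  24.1]), array([ 4.7, 14.7]), 76.3)
scene (363, 'z', array([40.4, 47.2, 50.4]), 'mean', array([543.9, 301.9], dtype=float32), 'circ', array([540.9, 304.2]), 72.3, 'rect', array([541.4, 304.8]), array([67.7, 68.8]), 66.5) (490, 'z', array([38.7, 44.9, 47.8]), 'mean', array([476.7,  43.4], dtype=float32), 'circ', array([474.7,  45.9]), 91.8, 'rect', array([472.2,  47.3]), array([66.8, 72.1]), 81.0)
clock 22.27 pos [0.4738 0.0489 0.1301] yaw -100.21 delta [0.0011 0.0011 0.0861] turn -0.01 dist 0.086
```

The pot is down in its holder, with its top at about 47 mm and centred. Last is the box.

To row units: 0.086 m / 0.8 = 0.1075, 0.08 m / 0.8 = 0.1.

>>> {"api": "step_hand", "payload": {"moves": [[0.0013,0.0013,0.0438,0,0.088],[0.0013,0.0013,0.0688,0,0.088],[0.0013,0.0013,0.0875,0,0.088],[0.0013,0.0013,0.1,0,0.088],[0.0013,0.0013,0.1075,0,0.088],[0.0013,0.0013,0.1075,0,0.088],[0.0013,0.0013,0.1075,0,0.088],[0.0013,0.0013,0.1075,0,0.058]]}}

```text
clock: 23.28
tool_pos: [0.4725, 0.0476, 0.0445]
orientation: [-180.0, 0.0, -100.2]
force: [-0.4, -0.5, -1.1]
opening: 0.0819
gripper_force: 0.0
```

>>> {"api": "step_hand", "payload": {"moves": [[0,0,0,0,0.058],[0,0,0,0,0.058],[0,0,0,0,0.058]]}}

```text
clock: 23.65
tool_pos: [0.4723, 0.0474, 0.0443]
orientation: [-180.0, 0.0, -100.2]
force: [-1.1, -0.7, 3.5]
opening: 0.0659
gripper_force: 30.0
```

```bash
python3 go.py .622 -.1055 .13 -103.5
```

```text
clock 23.65 pos [0.4723 0.0474 0.0443] yaw -100.24 delta [ 0.1239 -0.1746 -0.0857] turn 3.26 dist 0.231
```

To row units: -0.148 m / 0.8 = -0.185, -0.113 m / 0.8 = -0.1413, 3.2 degrees / 360 = 0.0089.

>>> {"api": "step_hand", "payload": {"moves": [[0,0,-0.0125,0,0.058],[0,0,-0.0375,0,0.058],[0,0,-0.075,0,0.058],[0.0125,-0.0175,-0.1,0,0.058],[0.0375,-0.0525,-0.1075,0.0028,0.058],[0.0688,-0.0963,-0.1075,0.0056,0.058],[0.1,-0.1413,-0.1075,0.0089,0.058],[0.1313,-0.185,-0.1075,0.0089,0.058]]}}

```text
clock: 24.65
tool_pos: [0.5999, -0.0833, 0.1304]
orientation: [180.0, 0.0, -103.5]
force: [0.1, 0.3, -1.9]
opening: 0.0657
gripper_force: 30.0
```

>>> {"api": "step_hand", "payload": {"moves": [[0.015,-0.0225,0,0,0.058],[0.0225,-0.0338,0,0,0.058],[0.0225,-0.0338,0,0,0.058],[0.0225,-0.0338,0,0,0.058]]}}

```text
clock: 25.15
tool_pos: [0.6206, -0.1053, 0.1302]
orientation: [180.0, 0.0, -103.4]
force: [0.3, 0.0, -1.1]
opening: 0.0657
gripper_force: 30.0
```

Run:
```python
from h import *
from plant import ctrl
s=ctrl.snapshot("scene")
cv2.imwrite("pics/scene5.png",cv2.resize(s["frame"][170:350,150:390,::-1],None,fx=3,fy=3))
```

```bash
python3 go.py .622 -.1055 .0493 -103.5
```

```text
clock 25.2 pos [ 0.6207 -0.1053  0.1303] yaw -103.41 delta [-0.0001 -0.0013  0.081 ] turn 0.09 dist 0.081
```

View pics/scene5.png

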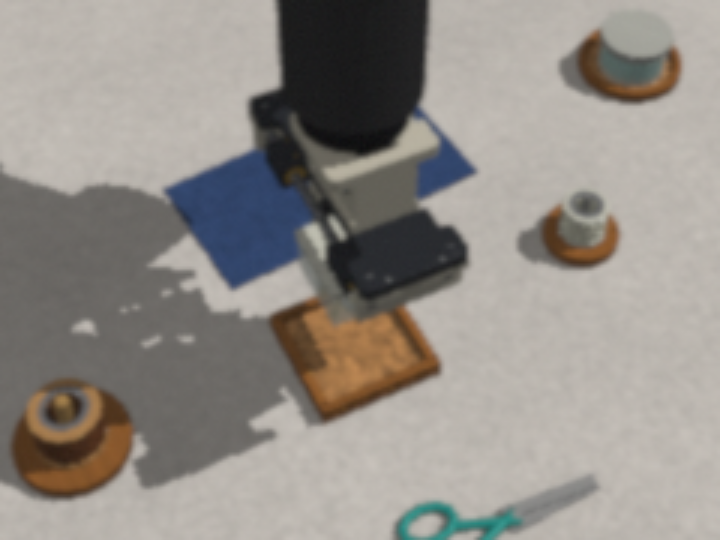

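The box is held at (335,280) over the tray at (355,350). Both reels sit on their stands at (65,430) and (580,225), and the pot is in its holder at (630,55). I'll lower the box.

To row units: 0.078 m / 0.8 = 0.0975, 0.077 m / 0.8 = 0.0963.

>>> {"api": "step_hand", "payload": {"moves": [[0,-0.0013,0.0375,0,0.058],[0,-0.0013,0.0563,0,0.058],[0,-0.0013,0.0713,0,0.058],[0,-0.0013,0.0825,0,0.058],[0,-0.0013,0.0913,0,0.058],[0,-0.0013,0.0963,0,0.058],[0,-0.0013,0.0975,0,0.058]]}}

```text
clock: 26.08
tool_pos: [0.6223, -0.1063, 0.052]
orientation: [-180.0, -0.0, -103.4]
force: [-0.1, -0.2, -1.5]
opening: 0.0655
gripper_force: 30.0
```

To row units: 0.003 m / 0.8 = 0.0038, 0.0025 m / 0.8 = 0.0031.

>>> {"api": "step_hand", "payload": {"moves": [[0,0,0.0013,0,0.058],[0,0,0.0025,0,0.058],[0,0,0.0031,0,0.058],[0,0,0.0038,0,0.058],[0,0,0.0038,0,0.058]]}}

```text
clock: 26.7
tool_pos: [0.6223, -0.1062, 0.0493]
orientation: [-180.0, 0.0, -103.4]
force: [-1.3, -0.3, 1.2]
opening: 0.0653
gripper_force: 30.0
```

To row units: -0.14 m / 0.8 = -0.175, -0.08 m / 0.8 = -0.1.

>>> {"api": "step_hand", "payload": {"moves": [[0,0,0.0009,0,0.058],[0,0,0.0009,0,0.08],[0,0,0.0009,0,0.088],[0,0,0.0009,0,0.088],[0,0,0.0009,0,0.088],[0,0,-0.0375,0,0.088],[0,0,-0.1,0,0.088],[0,0,-0.175,0,0.088]]}}

```text
clock: 27.7
tool_pos: [0.6215, -0.1063, 0.1895]
orientation: [179.9, -0.0, -103.4]
force: [1.5, -0.8, 0.0]
opening: 0.0873
gripper_force: 0.0
```

>>> {"api": "step_hand", "payload": {"moves": [[0.075,0,0,0,0.088],[0.15,0.0375,0,0,0.088],[0.15,0.1125,0,0,0.088],[0.15,0.175,0,0,0.088],[0.15,0.175,0,0,0.088],[0.15,0.175,0,0,0.088]]}}

```text
clock: 28.45
tool_pos: [0.4587, -0.1904, 0.1897]
orientation: [-179.9, 0.0, -103.4]
force: [0.2, 0.1, 0.9]
opening: 0.0876
gripper_force: 0.0
```

Run:
```python
from h import *
from plant import ctrl
for n in("top","scene"):
    s=ctrl.snapshot(n);P=cloud(s)
    cv2.imwrite(f"pics/{n}6.png",s["frame"][:,:,::-1])
    for k,c,r,a,b in[("box",(.622,-.1055),.055,.035,.07),("pot",(.539,.3065),.045,.035,.06),("small",(.6575,.115),.03,.035,.053),("large",(.556,-.322),.033,.045,.06),("cup",(.375,-.366),.06,.02,.06),("bot",(.343,.387),.04,.02,.12)]:print(n,k,*fit(roi(P,c,r,a,b)))
```

```text
top box 739 z [45.3 49.1 53.1] mean [ 621.7 -104.1] circ [ 622.1 -104.4] 90.0 rect [ 622.2 -104.2] [66.  66.7] 76.9
top pot 640 z [41.8 46.1 50.2] mean [539.  306.5] circ [539.4 307.1] 69.3 rect [539.3 307.1] [67.8 67. ] 48.7
top small 174 z [39.4 46.9 50.6] mean [657.  114.9] circ [657.8 115.2] 39.2 rect [656.7 115.2] [36.9 37.1] 1.5
top large 15 z [49.1 52.6 57. ] mean [ 579.2 -314.6] circ [ 577.8 -315.2] 25.0 rect [ 579.9 -314.6] [ 4.4 25. ] 16.8
top cup 518 z [20.7 24.6 36.3] mean [ 374.2 -369.6] circ [ 375.7 -365.1] 73.8 rect [ 374.1 -365.4] [67.6 72.5] 8.1
top bot 268 z [25.4 56.7 85.5] mean [343.5 382.5] circ [342.4 388.4] 38.6 rect [342.7 386.4] [37.8 33.5] 3.6
scene box 776 z [41.8 50.1 52.7] mean [ 627.3 -108.5] circ [ 624.8 -107.2] 92.0 rect [ 624.  -105.6] [67.1 69.9] 76.5
scene pot 365 z [41.4 47.2 50.1] mean [543.9 301.8] circ [540.3 304.6] 73.6 rect [541.3 305.9] [67.1 70.2] 22.6
scene small 180 z [36.7 47.4 51.4] mean [661.8 110.4] circ [660.6 112.5] 40.9 rect [660.7 111.5] [37.5 39.1] 28.3
scene large 397 z [46.9 53.9 56.7] mean [ 559.9 -323.6] circ [ 558.  -322.6] 55.4 rect [ 557.5 -323.4] [52.9 51.3] 5.4
scene cup 613 z [20.7 25.2 36.5] mean [ 373.2 -365.7] circ [ 377.3 -367.4] 76.5 rect [ 377.7 -366.7] [73.6 72.1] 27.4
scene bot 212 z [23.3 52.  84.9] mean [350.3 380.2] circ [346.2 385.1] 39.3 rect [348.4 384.8] [37.  33.4] 68.5
```

View pics/scene6.png

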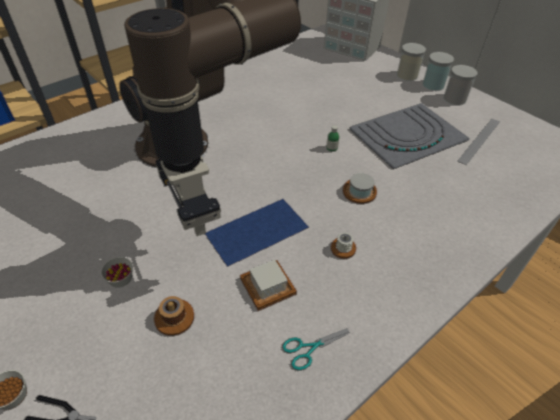

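The box is in the tray at (268,280), and the pot is in its holder at (360,187). The reels are on their stands at (345,243) and (172,310). Cup and bottle are where they were, and the robot is clear, so I'll hand it in.

```bash
python3 -c "from plant import ctrl; print(ctrl.close_job())"
```

```text
the job is handed in; nothing more can be done
None
```

The job is handed in at about 29 s: both reels, the pot and the box are upright and fully down on their places in the last camera check, and the bead cup and glue bottle have not moved.

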